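Unhook the drip tray from its lipped holder

ROBOT

A 6-joint arm with a two-finger parallel gripper is mounted at the origin on a cart in front of the work surface, level with it; the furniture and walls round the work are solid. World frame = base frame: x ahead of the robot, y to its left, z up, the work surface at z = 0. Lengths are in mm, angles in degrees, forces in N, time in s.
With the tool pointing down it reaches from about 300 to 875 mm from the base axis. Payload 6.4 kg.
Tool frame: the origin (TCP) lies on the centre line of the jaws, within the pads' length; the fingertips stand 14 mm ahead of it and the grasp point (between the pads) lies 5 mm behind it; z points along the fingers, y is the direction in which the jaws open and shut (so a half turn about z gives the same grasp; the last joint's range is limited). The gripper opens to 88 mm and grips with 3 to 60 N. Pads are 18 mm wide; open, the fingers measure 123 mm over their backs; the gripper's body (75 mm by 187 mm) begins 45 mm behind the grasp point.
Start: joints at [-78.054, 10.359, 92.074, -0, 77.567, -11.82], TCP at [231.746, -526.246, 252.714] pointing down, gripper open.
Joint ranges: [-171.53, 171.53], [-51.25, 118.39], [17.06, 147.69], [-65.23, 245.23], [0, 150.52], [-178.68, 178.68]. Speed limits (degrees/s): [147.25, 147.25, 172.46, 180, 180, 180].

INTERFACE

Orientations are given as [roll, pitch, yaw] about the fixed x, y, z axes, in that order (R = Rz(yaw) Ry(pitch) Rx(roll)).
In Python, from station import manip, eyes gives the robot as it stands.
- The arm moves only by the tool jog_arm, never from a script. Its argument "deltas" is a list of rows, each a list of 7 numbers: the gripper command: -1 is fully open, 1 is shut, values between are in proportion, then the shift along the world's x, y, z in mm, then the turn, a rotation vector about the world's x, y, z in rad. A call has 1 to 20 rows; each row shifts and turns the commanded pose from where the row before left it; what a row does not reach is not made up. A row lasts 1/12 s, in which the tool goes at most 41.7 mm and 7.16 degrees, less where a joint would pass 70% of its speed; a pose out of reach is approached as far as the arm can. A call is refused whole if a number of a shift passes 41.7 or a number of a turn 0.125, either way. A call with a gripper value outside its range is refused whole. The fingers move at their own pace and stop on an object; "force" is the grip in N (left out, the last holds). Time passes only in rows, so rows that do not move let the fingers close. It gives the time, the measured TCP pose, the force and the opening at its end, in the units of the state.
- manip.get_state(): the state, without advancing time (a new reading comes with each control period).
- eyes.camera(name): name is "scene" or "top" or "wrist"; returns a dict with "pixels" (400x640x3 uint8, red, green, blue), "mtx" (3x3 intrinsics, pixels), "camera_from_world" (4x4, takes a point from world to camera coordinates). Camera axes: x right, y up, looking along -z (the intrinsics and any distortion apply to the point x, -y, -z); pixel columns grow to the right and rows downward; lengths in mm; the calibration is good to about 2 mm. A picture is of the moment at which its call begins. There is no depth.
- manip.finish_job(): hands the job in, once; it reports no verdict.
The state is a dict: "time_s": time; "qpos": joint angles; "qd": joint speeds; "effort": joint torques, N m; "tool_pos": TCP position; "tcp_rot": TCP orientation; "ft_force": force on the tool from outside, world axes, zero at the start; "ft_torque": the same for the moment, N m; "width": opening from 0.0 (shut) to 1.0 (fully open).
Only numpy, scipy, OpenCV 4.12 (cv2) and the standard library are available. Lean on these libraries where they do the work, as an engineer would, in place of code of your own. Each camera call takes 0.05 s, during which the arm holds its last target.

TASK

Take the steel drip tray out of its holder and set it gently down flat in the middle of the round blue mat, then let go. The tray is hooked under the holder's front lip: push it back against the rubber pad until the front tongue comes free of the lip, tilt it back with its front up to clear the lip, and draw it out forwards. Feel your way and do not force it against the holder, and leave the cup and the tubs alone.

Things in the scene. Friction and masses are not known exactly. Their poses are not given: they have to be found in the camera images.
- tray: steel drip tray, about 0.45 kg (varies). Origin: centre of its underside; x from front (lip side) to rear, z up. Body 110 (x) by 120 (y) by 28 mm high. At the bottom of each end a flat tongue, 70 mm wide, 6 mm thick, sticks out: the front one to x = -87 mm, the rear one to x = +93 mm with a round end. It can only come out tilted, front up, towards its front
- tray_handle (a point): centre of the black handle bar on top of the tray, 69 mm above the middle of its underside; axes as the tray's. The bar is 12 mm thick (tray x), 66 mm long (y), from 56 to 82 mm above the underside, with two legs 54 mm apart below it
- tray_rear (a point): axis of the round end of the tray's rear tongue (radius 3 mm), 90 mm behind and 3 mm above the tray's origin: the natural pivot for tilting
- tray_front (a point): middle of the end of the front tongue, 87 mm in front of and 3 mm above the tray's origin
- holder: fixed grey base plate, 260 (x) by 156 (y) by 8 mm; origin at the centre of its underside, x from front to rear; the tray rests on it, axes parallel within 0.01 rad. A steel frame (lip, side rails with 3 mm play each side of the tray, keeper, pad) is screwed on it through slots: it stands up to 10 mm further forward or back along x, which is NOT reported. It bears 25 N at most
- holder_front (a point): point on the top face of the plate, 92 mm in front of its middle, roughly below the frame's front lip (34 mm deep along x), which is turned inwards over the tray's front tongue: underside 9 mm, top 13 to 14 mm above the plate. With the tray pushed back and its front tongue free of the lip, a tilt of 0.12 rad lifts the tongue above the lip
- holder_rear (a point): point on the top face of the plate at its rear end, 130 mm behind its middle. In front of it is a sprung rubber pad, 3 to 26 mm behind the tray's rear tongue at the start: 3 N per mm, yields 3 mm, then solid. The front tongue is free once the pad has yielded 1 mm (3 N); push with 5 to 8 N
- holder_keeper (a point): point on the top face of the plate below the keeper, a steel strip over the rear tongue: underside 15 mm, top 19 mm above the plate, reaching 32 mm forward of the pad. It stops a straight lift; a tilt above about 0.28 rad jams under it. Draw the tilted tray 40 mm or more forwards to get the rear tongue out from under it
- mat: fixed round blue mat, 250 mm across, 4 mm thick; origin at the centre of its underside on the worktop
- berries: loose clear topping tub with a dark red filling, 69 by 69 by 75 mm, origin under its middle; bystander
- drink: loose tall cup with a layered green drink, 100 mm wide, 165 mm high, origin under its middle; bystander

How it is judged:
By the outcome, as a careful person would: the job done as asked, in the order asked, and still so for the second after the job is handed in, with the robot touching nothing.
It also fails if it takes over 72 s, if anything falls off the work surface, if the arm or the gripper's body presses on something with over 40 N, if the wrist force passes 120 N, or if a joint passes its speed limit or range.

## Working session

There is one attempt and no reset: what is moved stays moved. The work goes in short steps, Python scripts to look and compute and a tool call to move; the robot and the scene stay as the last step left them, time stands still between calls to the robot, and variables do not carry over. Pictures are saved under pics/ and viewed, and the job is handed in when it is done.

Besides the shell and the picture viewer there is one more tool, called after "Request:" in YAML: its name, and indented under it one key for each argument. jog_arm: Moves the arm, as the interface text tells. Its arguments: {"type":"object","properties":{"deltas":{"type":"array"},"force":{"type":"number"}},"required":["deltas"]}

```bash
mkdir -p pics; ls
python3 - <<'E'
from station import manip, eyes
import cv2
print(manip.get_state())
for n in ["scene","top","wrist"]:
    c=eyes.camera(n); cv2.imwrite(f"pics/{n}0.png",c["pixels"][:,:,::-1]); print(n,c["mtx"].round(1).tolist(),c["camera_from_world"].round(3).tolist(),[k for k in c])
E
```

```text
pics
{'time_s': 0.0, 'qpos': array([-7.80539514e+01,  1.04020927e+01,  9.21295644e+01, -8.42225749e-04,
        7.75667991e+01, -1.18207210e+01]), 'qd': array([ 0.00250287, -0.02046554,  0.09089749,  0.11857656, -0.0059041 ,
       -0.0938357 ]), 'effort': array([ 4.29635361e-05, -4.33867121e+01, -3.41847897e+01,  7.01783923e-02,
        3.84608272e-02, -1.49279526e-04]), 'tool_pos': array([ 231.6352073 , -525.73869876,  251.82579954]), 'tcp_rot': array([-1.79903463e+02, -1.93640070e-02,  2.37669353e+01]), 'ft_force': array([ 0.30063549, -0.37990954,  0.33171677]), 'ft_torque': array([0.01151939, 0.05723041, 0.05893057]), 'width': 1.0015366570721664}
scene [[421.9, 0.0, 317.4], [0.0, 421.9, 197.4], [0.0, 0.0, 1.0]] [[0.578, -0.816, 0.016, -351.562], [0.568, 0.416, 0.71, -346.305], [-0.586, -0.402, 0.704, -1429.599], [0.0, 0.0, 0.0, 1.0]] ['pixels', 'mtx', 'camera_from_world']
top [[479.4, 0.0, 308.3], [0.0, 479.4, 207.9], [0.0, 0.0, 1.0]] [[-0.003, -1.0, -0.008, -31.165], [0.992, -0.004, 0.122, -524.528], [-0.122, -0.008, 0.992, -1711.282], [0.0, 0.0, 0.0, 1.0]] ['pixels', 'mtx', 'camera_from_world']
wrist [[358.7, 0.0, 318.8], [0.0, 358.7, 200.2], [0.0, 0.0, 1.0]] [[0.403, -0.915, -0.002, -573.742], [0.87, 0.384, -0.311, 43.456], [0.285, 0.124, 0.951, -389.621], [0.0, 0.0, 0.0, 1.0]] ['pixels', 'mtx', 'camera_from_world']
```

View pics/scene0.png

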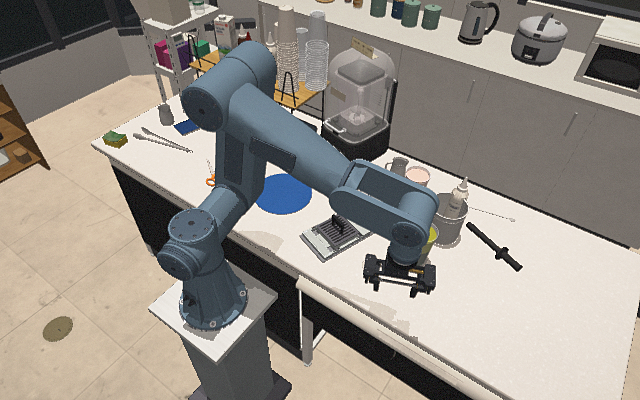

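View pics/top0.png

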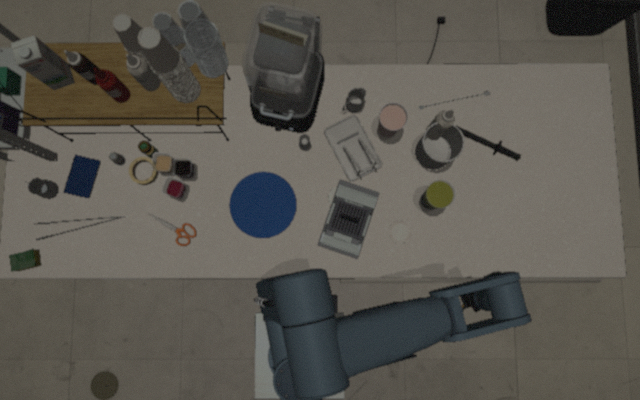

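View pics/wrist0.png

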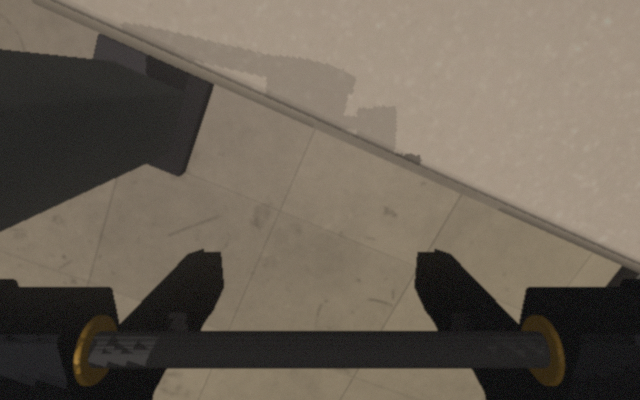

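```bash
cat > h.py <<'E'
from station import manip, eyes
import cv2, numpy as np
def proj(c,P):
    P=np.atleast_2d(P).astype(float); M=c["camera_from_world"]
    q=P@M[:3,:3].T+M[:3,3]; q=q*[1,-1,-1]; u=q@c["mtx"].T; return u[:,:2]/u[:,2:]
def ray(c,uv,z):
    M=c["camera_from_world"]; R=M[:3,:3]; o=-R.T@M[:3,3]
    d=np.linalg.inv(c["mtx"])@[uv[0],uv[1],1]; d=R.T@(d*[1,-1,-1]); return o+d*(z-o[2])/d[2]
def save(c,n,box=None,s=1):
    im=c["pixels"][:,:,::-1]
    if box: im=im[box[1]:box[3],box[0]:box[2]]
    cv2.imwrite("pics/"+n,cv2.resize(im,None,fx=s,fy=s,interpolation=cv2.INTER_CUBIC))
E
python3 - <<'E'
from h import *
c=eyes.camera("top"); save(c,"top1.png",(300,160,400,270),5.4)
s=eyes.camera("scene"); save(s,"scene1.png",(230,150,390,270),5)
print("mat",ray(c,(263.5,205),4), "tray",ray(c,(348,218),20),"cup",ray(c,(437,197),100))
print("mat scene",ray(s,(284,194),4))
im=c["pixels"].astype(int); m=(im[:,:,2]-im[:,:,0]>50).astype(np.uint8)
n,l,st,ce=cv2.connectedComponentsWithStats(m); 
i=[(st[k,4],ce[k].round(1)) for k in range(1,n) if st[k,4]>100]; print(i,[ray(c,x[1],4) for x in i])
E
```

```text
mat [539.3472326  133.01220041   4.        ] tray [ 488.27746467 -177.69778841   20.        ] cup [ 552.82379278 -483.52355331  100.        ]
mat scene [538.45709215 124.7070649    4.        ]
[(np.int32(147), array([254.6, 181. ])), (np.int32(1080), array([267.8, 213.6]))] [array([629.61012137, 166.98015045,   4.        ]), array([507.26612697, 116.83992784,   4.        ])]
```

View pics/top1.png

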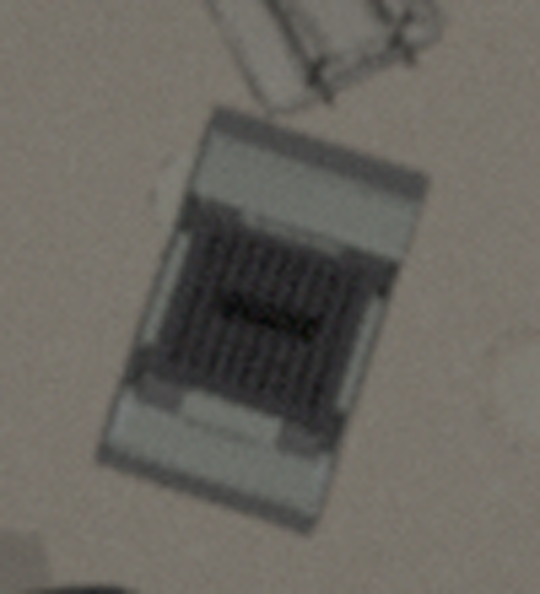

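View pics/scene1.png

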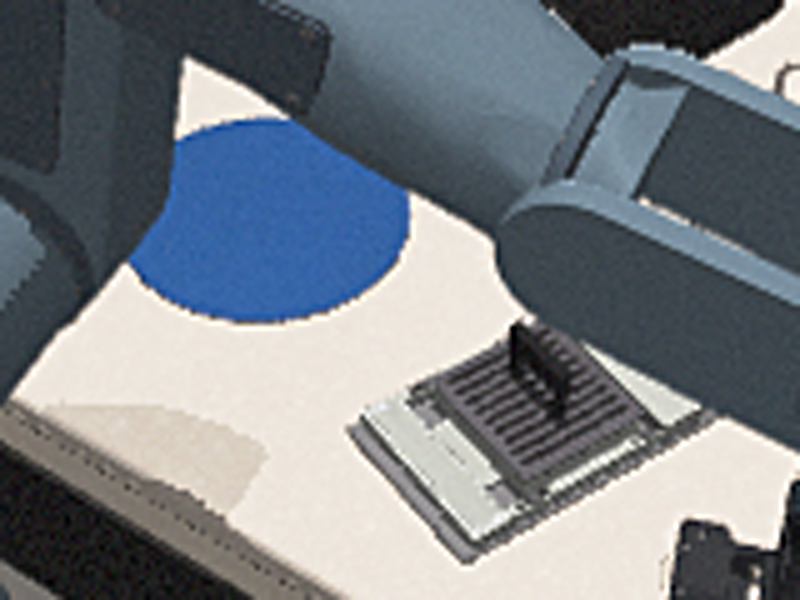

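Run:
```python
from h import *
c=eyes.camera("top")
P=[ray(c,p,8) for p in [(318.5,244.8),(357.8,258.5),(379.6,193.3),(339.8,180)]]
for p in P: print(p.round(1))
f=(P[0]+P[1])/2;r=(P[2]+P[3])/2; d=r-f
print("centre",(f+r)/2,"len",np.linalg.norm(d),np.linalg.norm(P[1]-P[0]),"ang",np.degrees(np.arctan2(d[1],d[0])), "perp", np.degrees(np.arctan2(*(P[1]-P[0])[1::-1])))
print("handle",ray(c,(300+270/5.4,160+313/5.4),90))
w=eyes.camera("wrist");M=w["camera_from_world"];o=-M[:3,:3].T@M[:3,3]
s=manip.get_state(); print(o-s["tool_pos"], "look",-M[2,:3])
```

```text
[391.5 -69.7   8. ]
[ 341.4 -212.3    8. ]
[ 580.8 -296.5    8. ]
[ 631.3 -150.     8. ]
centre [ 486.26793127 -182.12724531    8.        ] len 253.36031232575144 151.19560281424407 ang -18.941675346000455 perp -109.37466435282782
handle [ 481.2640871  -179.43424116   90.        ]
[ 72.78916717  32.46651364 130.90526899] look [-0.28465675 -0.12468964 -0.95048568]
```

Request:
jog_arm:
  deltas:
    - [-1,17,24,1,0,0,0.058]
    - [-1,18,25,1,0,0,0.059]
    - [-1,18,25,0,0,0,0.059]
    - [-1,18,25,0,0,0,0.059]
    - [-1,18,25,0,0,0,0.059]
    - [-1,18,25,0,0,0,0.059]
    - [-1,18,25,0,0,0,0.059]
    - [-1,18,25,0,0,0,0.059]
    - [-1,18,25,0,0,0,0.059]
    - [-1,18,25,0,0,0,0.059]
    - [-1,18,25,0,0,0,0.059]
    - [-1,18,25,0,0,0,0.059]
    - [-1,18,24,0,0,0,0.059]
    - [-1,16,22,0,0,0,0.058]
    - [-1,0,0,0,0,0,0]

```text
time_s: 1.6
tool_pos: [482.6, -177.7, 254.8]
tcp_rot: [180.0, -0.1, 71.4]
ft_force: [-0.0, 0.1, 0.7]
width: 0.998
```

Run:
```python
from h import *
for n in ["scene","top","wrist"]:
    c=eyes.camera(n); save(c,n+"2.png")
    if n=="scene": save(c,"scene2z.png",(230,150,390,270),5)
print(manip.get_state())
```

```text
{'time_s': 1.75, 'qpos': array([-3.39098137e+01,  2.35384716e+00,  1.00654531e+02, -2.97751109e-02,
        7.69991980e+01, -1.48882902e+01]), 'qd': array([-1.49521661, -0.22182169,  0.29380672, -0.09726092,  0.03630216,
        0.08605211]), 'effort': array([ 9.63091291e-01, -3.62063169e+01, -3.41480398e+01,  1.47854956e-01,
        4.05821193e-02, -2.00659117e-03]), 'tool_pos': array([ 480.60082779, -181.30940254,  254.6398521 ]), 'tcp_rot': array([-1.79985222e+02,  2.60899519e-02,  7.09851801e+01]), 'ft_force': array([-0.30717422, -0.78925023, -0.59369699]), 'ft_torque': array([-0.06689241, -0.02020006,  0.07455334]), 'width': 0.9948269469227632}
```

View pics/wrist2.png

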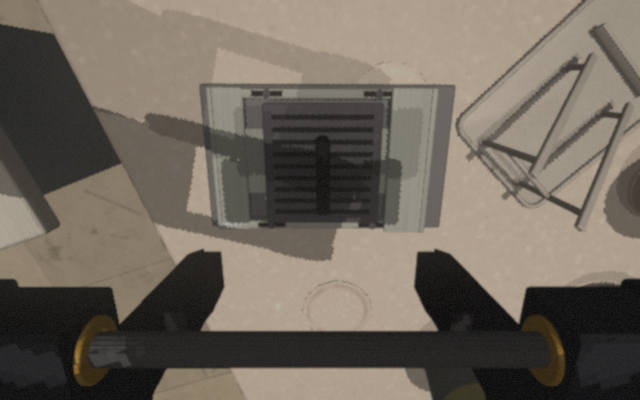

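View pics/scene2z.png

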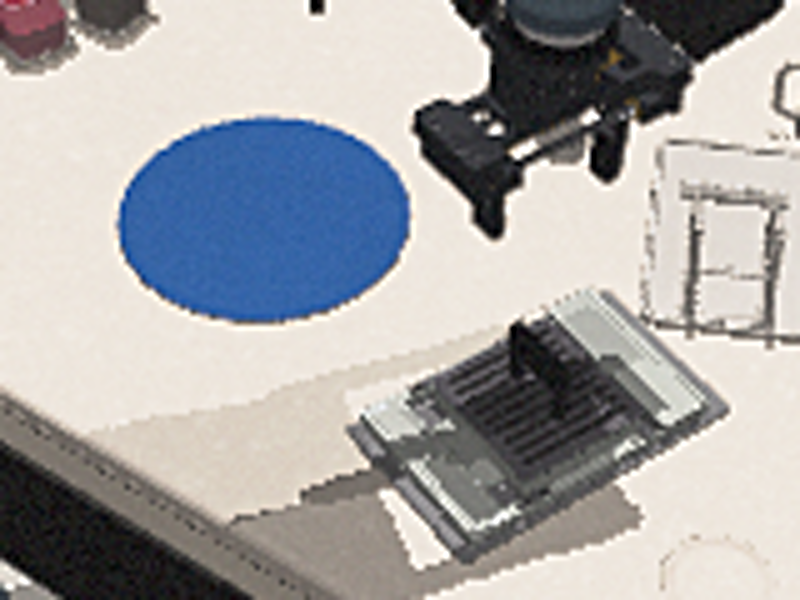

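View pics/top2.png

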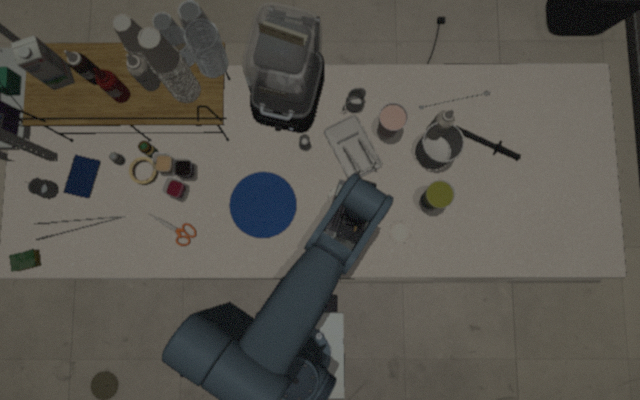

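Run:
```python
from h import *
c=eyes.camera("wrist"); 
c["pixels"]=np.clip(c["pixels"].astype(float)*1.6,0,255).astype(np.uint8)
save(c,"w3.png",(190,70,470,250),2.85)
t=eyes.camera("top"); im=t["pixels"].astype(int); m=((im[:,:,2]-im[:,:,0]>50)).astype(np.uint8)
n,l,st,ce=cv2.connectedComponentsWithStats(m)
for k in range(1,n):
    if st[k,4]>1000: print("top",ce[k],ray(t,ce[k],4),st[k])
s=eyes.camera("scene"); im=s["pixels"].astype(int); m=((im[:,:,2]-im[:,:,0]>70)).astype(np.uint8)
n,l,st,ce=cv2.connectedComponentsWithStats(m)
for k in range(1,n):
    if st[k,4]>1000: print("scene",ce[k],ray(s,ce[k],4))
```

```text
scene [282.35819271 193.38595536] [537.26118996 132.66252732   4.        ]
```

View pics/w3.png

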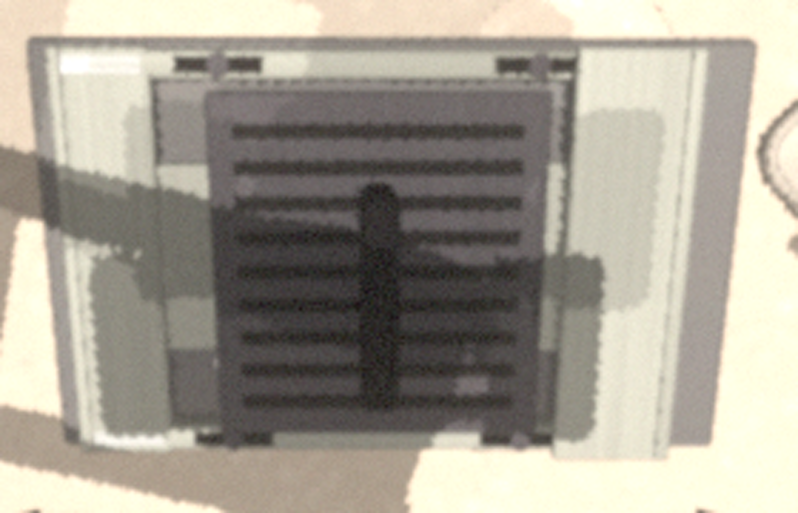

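```bash
cat >> h.py <<'E'
def wp(p): return (190+(p[0]+.5)/2.85-.5, 70+(p[1]+.5)/2.85-.5)
E
python3 - <<'E'
from h import *
c=eyes.camera("wrist")
C=[ray(c,wp(p),8) for p in [(28,38),(755,42),(710,445),(68,445)]]
for p in C: print(p.round(1))
f=(C[0]+C[3])/2;r=(C[1]+C[2])/2;d=r-f;ctr=(f+r)/2
a=np.arctan2(d[1],d[0]);print("ctr",ctr,"len",np.linalg.norm(d),np.linalg.norm(C[0]-C[3]),np.linalg.norm(C[1]-C[2]),"ang",np.degrees(a))
ex=np.array([np.cos(a),np.sin(a)]);ey=np.array([-ex[1],ex[0]])
def loc(p,z):
    w=ray(c,wp(p),z)[:2]-ctr[:2]; return round(w@ex,1),round(w@ey,1)
for nm,p,zs in [("L outer",(52,250),(8,22)),("L line",(90,250),(8,22)),("L inner",(162,250),(8,17,22,27)),("body L",(213,250),(36,)),("body R",(546,250),(36,)),("R inner",(568,250),(8,17,22,27)),("R in bottom",(555,458),(8,17,22,27)),("R in top",(577,48),(8,22,27)),("R edge",(672,250),(8,22,27)),("R out",(690,250),(8,22,27)),("R out bottom",(665,458),(22,27)),("L bottom",(95,447),(8,17,22,27)),("L bottom in",(165,445),(8,22)),
 ("body TL",(207,92),(36,)),("body TR",(552,92),(36,)),("body BR",(530,432),(36,)),("body BL",(220,432),(36,)),
 ("bar top",(378,188),(90,)),("bar L",(360,290),(90,)),("bar R",(400,290),(90,)),("bar bot",(380,408),(90,))]:
    print(nm,[(z,loc(p,z)) for z in zs], ray(c,wp(p),zs[-1]).round(1) if nm[:3]=="bar" else "")
E
```

```text
[392.8 -67.    8. ]
[ 633.7 -152.     8. ]
[ 583.7 -296.3    8. ]
[ 342.3 -212.5    8. ]
ctr [ 488.09822786 -181.93301185    8.        ] len 255.51070712723066 153.96499345802772 152.70625896928206 ang -19.28767911221989
L outer [(8, (np.float64(-126.6), np.float64(1.6))), (22, (np.float64(-122.2), np.float64(4.4)))] 
L line [(8, (np.float64(-112.4), np.float64(1.6))), (22, (np.float64(-108.5), np.float64(4.5)))] 
L inner [(8, (np.float64(-85.4), np.float64(1.7))), (17, (np.float64(-83.6), np.float64(3.5))), (22, (np.float64(-82.6), np.float64(4.5))), (27, (np.float64(-81.6), np.float64(5.5)))] 
body L [(36, (np.float64(-62.1), np.float64(7.4)))] 
body R [(36, (np.float64(53.2), np.float64(7.7)))] 
R inner [(8, (np.float64(66.5), np.float64(2.1))), (17, (np.float64(64.7), np.float64(3.9))), (22, (np.float64(63.7), np.float64(4.9))), (27, (np.float64(62.7), np.float64(5.9)))] 
R in bottom [(8, (np.float64(66.6), np.float64(-82.1))), (17, (np.float64(64.8), np.float64(-78.3))), (22, (np.float64(63.8), np.float64(-76.2))), (27, (np.float64(62.8), np.float64(-74.1)))] 
R in top [(8, (np.
[... 630 characters left out ...]
112.9), np.float64(-72.1))), (27, (np.float64(-111.4), np.float64(-70.0)))] 
L bottom in [(8, (np.float64(-89.0), np.float64(-76.9))), (22, (np.float64(-86.0), np.float64(-71.2)))] 
body TL [(36, (np.float64(-61.7), np.float64(60.2)))] 
body TR [(36, (np.float64(52.2), np.float64(60.6)))] 
body BR [(36, (np.float64(51.2), np.float64(-60.0)))] 
body BL [(36, (np.float64(-62.5), np.float64(-60.2)))] 
bar top [(90, (np.float64(-5.7), np.float64(36.4)))] [ 494.8 -145.7   90. ]
bar L [(90, (np.float64(-10.8), np.float64(6.3)))] [ 480.  -172.4   90. ]
bar R [(90, (np.float64(1.0), np.float64(6.4)))] [ 491.2 -176.3   90. ]
bar bot [(90, (np.float64(-4.7), np.float64(-30.9)))] [ 473.5 -209.5   90. ]
```

Request:
jog_arm:
  deltas:
    - [-1,0.4,0.2,-20,0,0,0]
    - [-1,0.4,0.2,-24,0,0,0]
    - [-1,0.4,0.2,-24,0,0,0]
    - [-1,0.4,0.2,-24,0,0,0]
    - [-1,0.4,0.2,-24,0,0,0]
    - [-1,0.4,0.2,-22,0,0,-0.002]
    - [-1,0.4,0.2,-18,0,0,0]
    - [-1,0.4,0.2,-14,0,0,0]
    - [-1,0.2,0.2,-9,0,0,0]
    - [-1,0,0,-3,0,0,0]
    - [-1,0,0,0,0,0,0]
    - [-1,0,0,0,0,0,0]

```text
time_s: 2.95
tool_pos: [484.5, -180.0, 73.4]
tcp_rot: [179.9, 0.0, 70.8]
ft_force: [0.5, -0.4, -0.0]
width: 1.0
```

Run:
```python
from h import *
c=eyes.camera("wrist");save(c,"w4.png"); s=eyes.camera("scene"); save(s,"s4.png",(230,130,390,270),5)
st=manip.get_state();print(st["tool_pos"],st["tcp_rot"],st["ft_force"],st["ft_torque"])
```

```text
[ 484.8171187  -180.05187233   73.81456443] [1.79889831e+02 2.94630260e-02 7.08490386e+01] [-1.23759787  0.5848102   1.44590679] [-0.0720077  -0.0659186  -0.07025924]
```

View pics/w4.png

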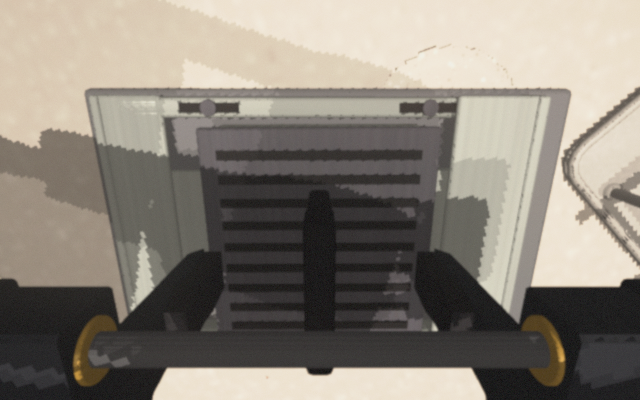

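View pics/s4.png

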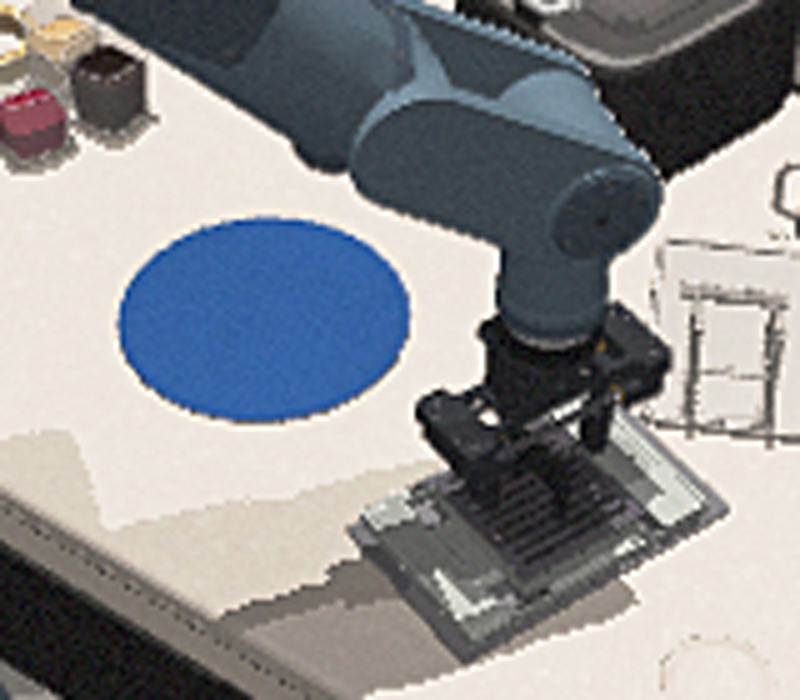

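Request:
jog_arm:
  deltas:
    - [0.4,0,0,0,0,0,0]
    - [0.6,0,0,0,0,0,0]
    - [0.7,0,0,0,0,0,0]
    - [0.8,0,0,0,0,0,0]
    - [1,0,0,0,0,0,0]
    - [1,0,0,0,0,0,0]
    - [1,0,0,0,0,0,0]
    - [1,0,0,0,0,0,0]
    - [1,0,0,0,0,0,0]
    - [1,0,0,0,0,0,0]
    - [1,0,0,0,0,0,0]
    - [1,0,0,0,0,0,0]
  force: 40

```text
time_s: 4.05
tool_pos: [484.2, -179.5, 72.7]
tcp_rot: [180.0, 0.0, 70.9]
ft_force: [0.5, -0.5, -0.2]
width: 0.132
```

```bash
cat >> h.py <<'E'
EX=np.array([.944,-.330,0]);EY=np.array([.330,.944,0])
def st(n=4):
    F=[];P=[];T=[];R=[]
    for i in range(n):
        eyes.camera("top") if i else None
        s=manip.get_state(); F.append(s["ft_force"]);P.append(s["tool_pos"]);T.append(s["ft_torque"]);R.append(s["tcp_rot"])
    F,P,T,R=[np.mean(x,0) for x in (F,P,T,R)]
    print("t",s["time_s"],"P",P.round(1),"R",R.round(2),"F local",[round(float(v),1) for v in (F@EX,F@EY,F[2])],"T local",[round(float(v),2) for v in(T@EX,T@EY,T[2])],"w",round(s["width"],3))
E
python3 -c "
from h import *
st(5)"
```

```text
t 4.25 P [ 484.2 -179.5   72.7] R [179.99   0.    70.86] F local [0.9, -0.2, -0.4] T local [-0.0, -0.13, 0.02] w 0.131
```

Request:
jog_arm:
  deltas:
    - [1,0.94,-0.33,0,0,0,0]
    - [1,0.94,-0.33,0,0,0,0]
    - [1,0.94,-0.33,0,0,0,0]
    - [1,0.94,-0.33,0,0,0,0]
    - [1,0,0,0,0,0,0]
    - [1,0,0,0,0,0,0]

```text
time_s: 4.75
tool_pos: [488.0, -180.7, 72.7]
tcp_rot: [180.0, -0.0, 70.9]
ft_force: [-2.9, 0.7, 2.0]
width: 0.131
```

```bash
python3 -c "
from h import *
st(4)"
```

```text
t 4.9 P [ 488.  -180.7   72.7] R [179.99  -0.    70.86] F local [-2.8, 0.4, 2.6] T local [-0.0, 0.38, -0.03] w 0.134
```

Request:
jog_arm:
  deltas:
    - [1,0.94,-0.33,0,0,0,0]
    - [1,0.94,-0.33,0,0,0,0]
    - [1,0,0,0,0,0,0]

```text
time_s: 5.15
tool_pos: [489.9, -181.5, 72.7]
tcp_rot: [180.0, -0.0, 70.9]
ft_force: [-3.2, 1.3, 2.8]
width: 0.133
```

```bash
python3 -c "
from h import *
st(3)"
```

```text
t 5.25 P [ 489.9 -181.5   72.7] R [179.99   0.    70.86] F local [-3.1, 0.3, 3.3] T local [0.05, 0.46, 0.02] w 0.127
```

Sliding friction is about 3 N so far; the pad isn't reached yet.

Request:
jog_arm:
  deltas:
    - [1,0.94,-0.33,0,0,0,0]
    - [1,0.94,-0.33,0,0,0,0]
    - [1,0,0,0,0,0,0]

```text
time_s: 5.5
tool_pos: [491.1, -181.9, 72.7]
tcp_rot: [-179.9, -0.0, 70.9]
ft_force: [-6.5, 1.5, 6.3]
width: 0.132
```

```bash
python3 -c "
from h import *
st(3)"
```

```text
t 5.6 P [ 491.1 -181.9   72.7] R [-179.91   -0.     70.87] F local [-6.4, 0.3, 6.4] T local [-0.04, 0.89, -0.01] w 0.131
```

Request:
jog_arm:
  deltas:
    - [1,0.94,-0.33,0,0,0,0]
    - [1,0,0,0,0,0,0]

```text
time_s: 5.77
tool_pos: [491.5, -182.0, 72.7]
tcp_rot: [-179.8, -0.0, 70.9]
ft_force: [-8.3, 2.3, 9.9]
width: 0.133
```

```bash
python3 -c "
from h import *
st(3)
c=eyes.camera('wrist');c['pixels']=np.clip(c['pixels'].astype(float)*1.6,0,255).astype(np.uint8);save(c,'w5.png',(80,80,480,340),2)
"
```

```text
t 5.8667 P [ 491.5 -182.    72.7] R [-1.7983e+02 -1.0000e-02  7.0880e+01] F local [-8.9, -0.5, 9.9] T local [-0.06, 1.28, -0.01] w 0.13
```

View pics/w5.png

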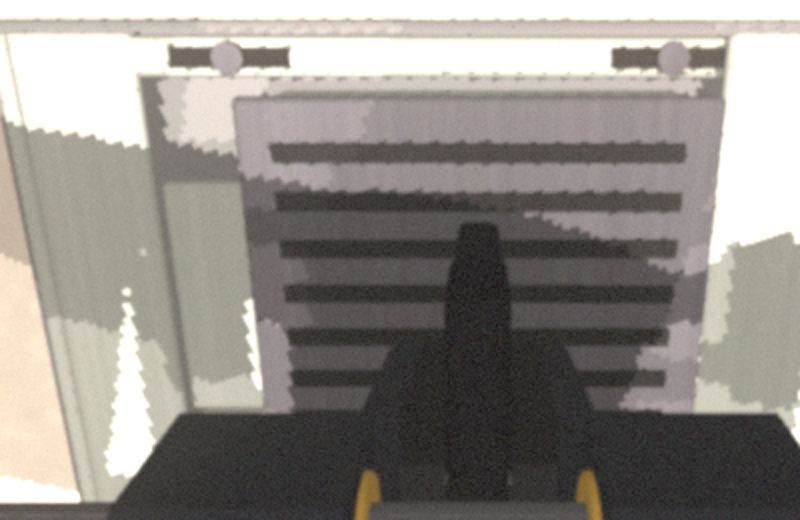

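Request:
jog_arm:
  deltas:
    - [1,0,0,0.4,0,0,0]
    - [1,0,0,0.4,0,0,0]
    - [1,0,0,0,0,0,0]

```text
time_s: 6.17
tool_pos: [491.7, -182.0, 72.8]
tcp_rot: [-179.9, -0.0, 70.9]
ft_force: [-5.1, 1.1, 0.7]
width: 0.132
```

```bash
python3 -c "
from h import *
st(3)
"
```

```text
t 6.2667 P [ 491.7 -182.    72.8] R [-1.7988e+02 -2.0000e-02  7.0860e+01] F local [-5.9, -0.5, 0.9] T local [-0.09, 0.75, -0.04] w 0.137
```

Request:
jog_arm:
  deltas:
    - [1,1.4,-0.5,1.8,0.0066,0.0189,0]
    - [1,1.15,-0.4,1.8,0.0066,0.0189,0]
    - [1,0,0,0,0,0,0]

```text
time_s: 6.52
tool_pos: [495.1, -183.2, 76.9]
tcp_rot: [-177.6, -0.0, 70.9]
ft_force: [-5.8, 2.8, 0.5]
width: 0.129
```

```bash
python3 -c "
from h import *
st(3)
"
```

```text
t 6.6167 P [ 494.9 -183.1   76.6] R [-1.7762e+02 -2.0000e-02  7.0870e+01] F local [-5.0, 0.2, -0.2] T local [-0.04, 0.68, -0.01] w 0.134
```

Request:
jog_arm:
  deltas:
    - [1,1.3,-0.45,1.75,0.0066,0.0189,0]
    - [1,1.3,-0.45,1.7,0.0066,0.0189,0]
    - [1,1.35,-0.45,1.7,0.0066,0.0189,0]
    - [1,0,0,0,0,0,0]

```text
time_s: 6.95
tool_pos: [498.9, -184.6, 82.0]
tcp_rot: [-174.2, -0.0, 70.9]
ft_force: [-5.0, 1.6, -0.4]
width: 0.13
```

```bash
python3 -c "
from h import *
st(3)
"
```

```text
t 7.05 P [ 498.8 -184.4   81.8] R [-1.742e+02 -2.000e-02  7.087e+01] F local [-4.8, -0.1, -0.1] T local [-0.04, 0.71, -0.01] w 0.131
```

Request:
jog_arm:
  deltas:
    - [1,1.4,-0.5,1.75,0.007,0.02,0]
    - [1,1.45,-0.5,1.7,0.007,0.02,0]
    - [1,1.45,-0.5,1.7,0.007,0.02,0]
    - [1,0,0,0,0,0,0]

```text
time_s: 7.38
tool_pos: [503.3, -186.1, 87.2]
tcp_rot: [-170.6, -0.0, 70.9]
ft_force: [-5.1, 1.0, 0.5]
width: 0.128
```

```bash
python3 -c "
from h import *
st(3)
c=eyes.camera('wrist');c['pixels']=np.clip(c['pixels'].astype(float)*1.4,0,255).astype(np.uint8);save(c,'w6.png')
"
```

```text
t 7.4833 P [ 503.2 -186.    87. ] R [-1.7058e+02 -3.0000e-02  7.0870e+01] F local [-4.9, -0.2, -0.3] T local [-0.07, 0.75, -0.02] w 0.132
```

View pics/w6.png

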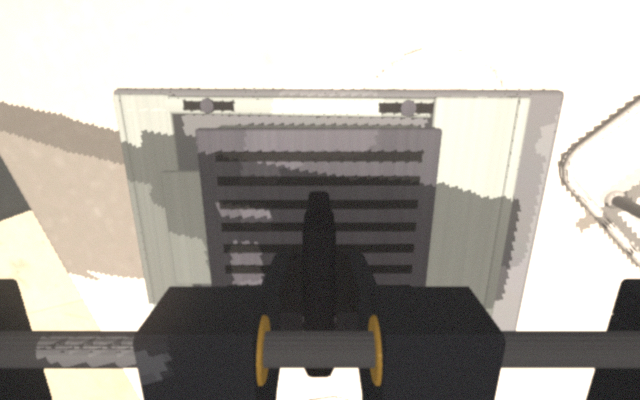

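Request:
jog_arm:
  deltas:
    - [1,-1.9,0.66,0.3,0,0,0]
    - [1,-2.8,1,0.2,0,0,0]
    - [1,-2.8,1,0,0,0,0]
    - [1,-2.8,1,0,0,0,0]
    - [1,0,0,0,0,0,0]

```text
time_s: 7.95
tool_pos: [492.8, -182.3, 88.0]
tcp_rot: [-170.7, -0.0, 70.9]
ft_force: [0.2, 0.0, -3.2]
width: 0.129
```

```bash
python3 -c "
from h import *
st(3)
"
```

```text
t 8.05 P [ 493.1 -182.5   88. ] R [-1.7067e+02 -2.0000e-02  7.0860e+01] F local [0.3, 0.1, -3.2] T local [-0.02, -0.22, -0.03] w 0.125
```

Moving freely and almost carrying the tray's weight. I'll draw it on in two parts.

Request:
jog_arm:
  deltas:
    - [1,-3.8,1.32,0,0,0,0]
    - [1,-4.7,1.65,0,0,0,0]
    - [1,-4.7,1.65,0,0,0,0]
    - [1,-4.7,1.65,0,0,0,0]
    - [1,0,0,0,0,0,0]

```text
time_s: 8.47
tool_pos: [474.0, -175.6, 87.7]
tcp_rot: [-170.5, -0.0, 70.9]
ft_force: [0.7, 0.6, -3.2]
width: 0.13
```

```bash
python3 -c "
from h import *
st(3)
"
```

```text
t 8.5667 P [ 474.5 -175.9   87.9] R [-1.7059e+02 -3.0000e-02  7.0860e+01] F local [-0.0, 0.5, -2.8] T local [-0.02, -0.23, -0.01] w 0.132
```

Request:
jog_arm:
  deltas:
    - [1,-4.7,1.65,0,0,0,0]
    - [1,-4.7,1.65,0,0,0,0]
    - [1,-4.7,1.65,0,0,0,0]
    - [1,-4.7,1.65,0,0,0,0]
    - [1,-4.7,1.65,0,0,0,0]
    - [1,0,0,0,0,0,0]

```text
time_s: 9.07
tool_pos: [450.6, -167.4, 87.8]
tcp_rot: [-170.6, -0.0, 70.9]
ft_force: [0.1, -0.6, -2.6]
width: 0.131
```

```bash
python3 -c "
from h import *
st(3)
c=eyes.camera('wrist');c['pixels']=np.clip(c['pixels'].astype(float)*1.2,0,255).astype(np.uint8);save(c,'w7.png')
s=eyes.camera('scene'); save(s,'s7.png',(230,130,390,270),5)
"
```

```text
t 9.1667 P [ 451.1 -167.7   87.9] R [-1.706e+02 -3.000e-02  7.086e+01] F local [0.2, -0.2, -3.2] T local [-0.0, -0.23, -0.0] w 0.134
```

View pics/w7.png

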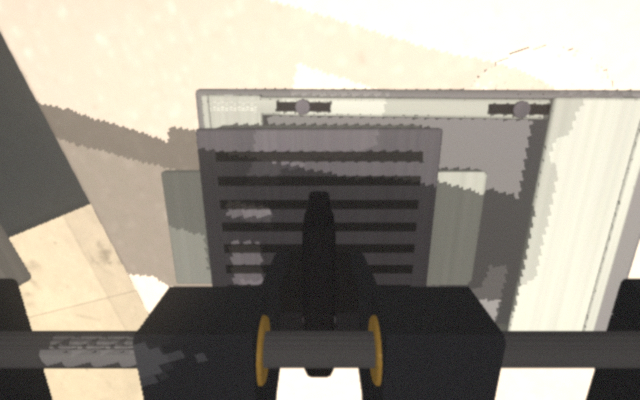

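View pics/s7.png

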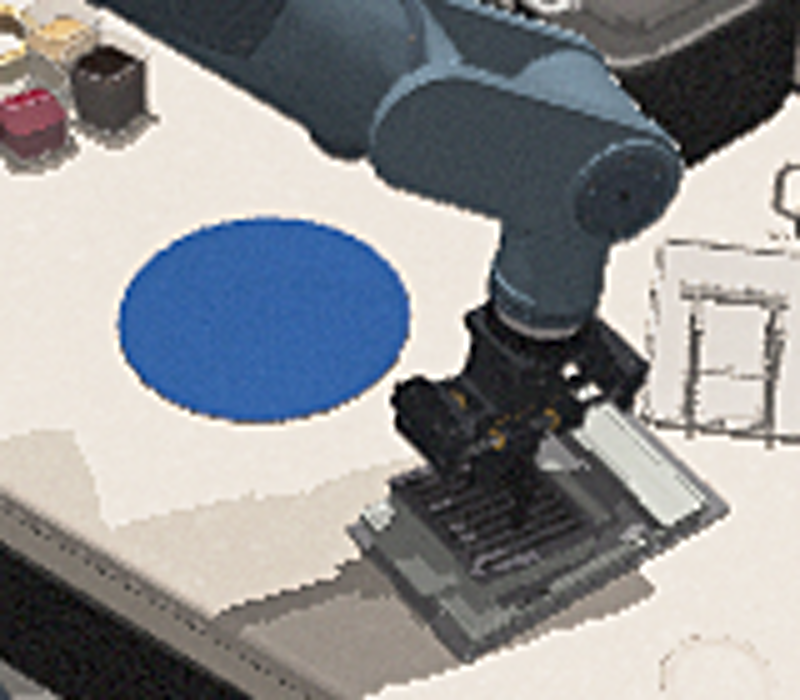

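Request:
jog_arm:
  deltas:
    - [1,-1,0.3,3,0,0,0]
    - [1,-1,0.3,5,0,0,0]
    - [1,-1,0.3,8,0,0,0]
    - [1,0,0,10,0,0,0]
    - [1,0,0,12,0,0,0]
    - [1,0,0,12,0,0,0]
    - [1,0,0,12,0,0,0]
    - [1,0,0,10,0,0,0]
    - [1,0,0,5,0,0,0]
    - [1,0,0,2,0,0,0]
    - [1,0,0,0,-0.009,-0.0257,0]
    - [1,0,0,0,-0.009,-0.0257,0]
    - [1,0,0,0,-0.009,-0.0257,0]
    - [1,0,0,0,-0.009,-0.0257,0]
    - [1,0,0,0,-0.009,-0.0257,0]
    - [1,0,0,0,-0.009,-0.0257,0]
    - [1,0,0,0,0,0,0]

```text
time_s: 10.68
tool_pos: [447.8, -166.4, 166.3]
tcp_rot: [-179.9, -0.0, 70.9]
ft_force: [-0.1, 0.0, -3.5]
width: 0.131
```

```bash
python3 -c "
from h import *
st(3)
c=eyes.camera('wrist');c['pixels']=np.clip(c['pixels'].astype(float)*1.2,0,255).astype(np.uint8);save(c,'w8.png')
s=eyes.camera('scene'); save(s,'s8.png',(230,130,390,270),5)
t=eyes.camera('top');save(t,'t8.png')
im=t['pixels'].astype(int); m=((im[:,:,2]-im[:,:,0]>30)&(im[:,:,2]>60)).astype(np.uint8)
n,l,sts,ce=cv2.connectedComponentsWithStats(m)
for k in range(1,n):
    if sts[k,4]>500: print('top',ce[k],ray(t,ce[k],4),sts[k])
"
```

```text
t 10.7833 P [ 448.  -166.7  166.5] R [-1.7991e+02 -1.0000e-02  7.0860e+01] F local [0.1, -0.1, -3.0] T local [0.0, -0.05, -0.02] w 0.127
top [262.58138138 204.55675676] [541.01430164 136.42978377   4.        ] [ 230  172   66   66 3330]
```

View pics/s8.png

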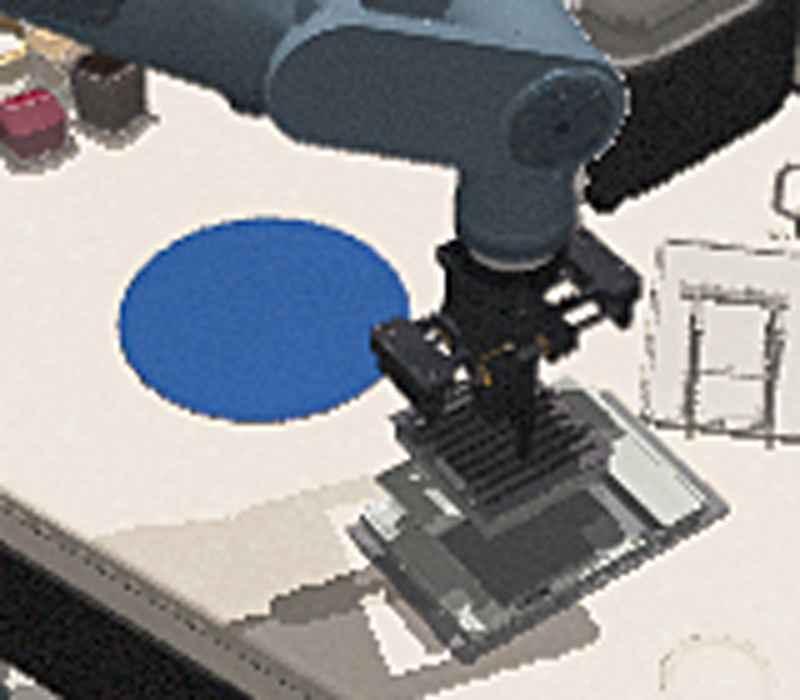

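View pics/t8.png

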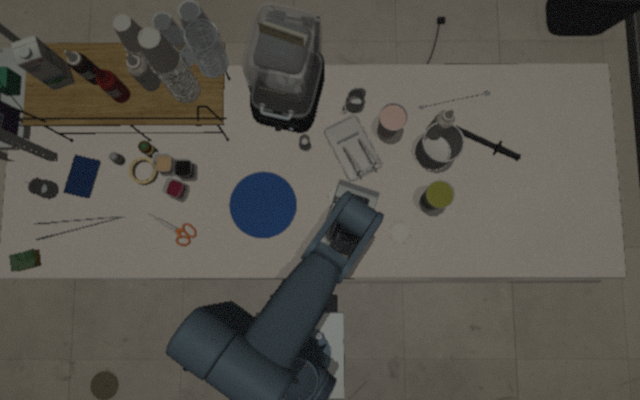

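View pics/w8.png

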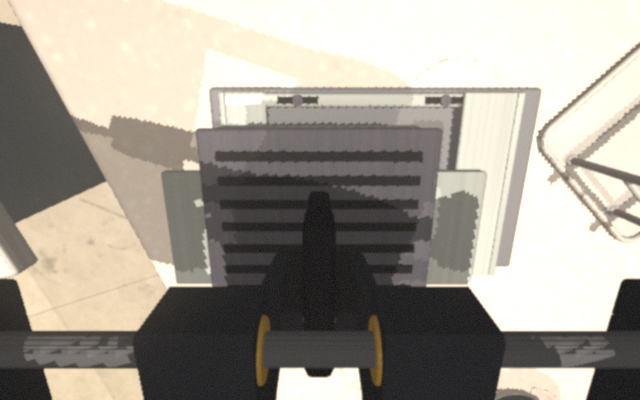

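Request:
jog_arm:
  deltas:
    - [1,2,7,0,0,0,0]
    - [1,4,13,0,0,0,0]
    - [1,6,19,0,0,0,0]
    - [1,7,23,0,0,0,0]
    - [1,7,23,0,0,0,0]
    - [1,7,23,0,0,0,0]
    - [1,7,23,0,0,0,0]
    - [1,7,23,0,0,0,0]
    - [1,7,23,0,0,0,0]
    - [1,7,23,0,0,0,0]
    - [1,7,23,0,0,0,0]
    - [1,7,23,0,0,0,0]
    - [1,6,20,0,0,0,0]
    - [1,5,16,0,0,0,0]
    - [1,4,12,0,0,0,0]
    - [1,2,7.5,0,0,0,0]
    - [1,0,0,0,0,0,0]
    - [1,0,0,0,0,0,0]

```text
time_s: 12.43
tool_pos: [540.5, 134.4, 166.7]
tcp_rot: [-180.0, 0.0, 70.9]
ft_force: [0.4, -0.7, -3.7]
width: 0.133
```

```bash
python3 -c "
from h import *
st(4)
c=eyes.camera('wrist');save(c,'w9.png')
s=eyes.camera('scene'); save(s,'s9.png',(200,110,360,250),5)
"
```

```text
t 12.5833 P [540.5 133.9 166.7] R [-1.7996e+02  4.0000e-02  7.0850e+01] F local [0.4, -0.5, -3.0] T local [-0.02, -0.1, -0.02] w 0.126
```

View pics/s9.png

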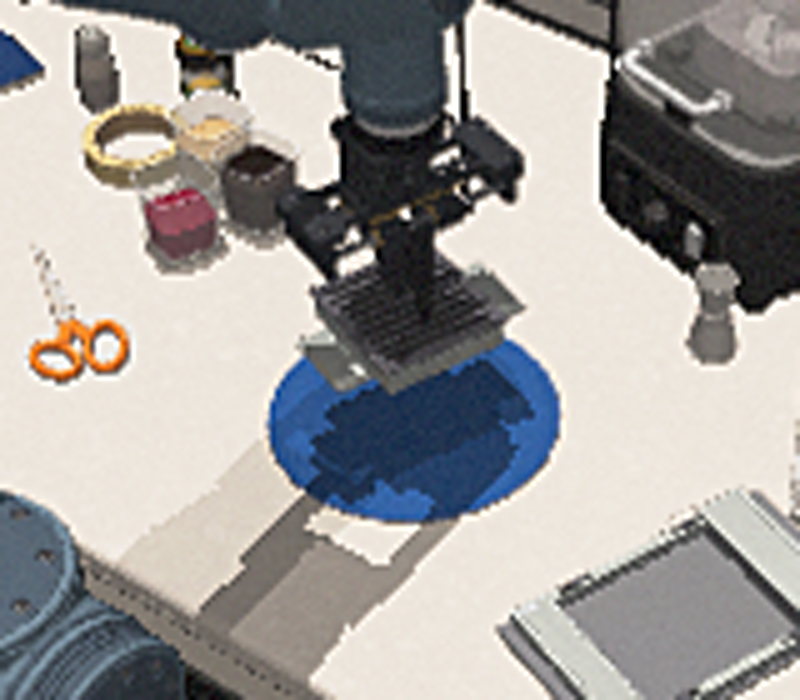

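View pics/w9.png

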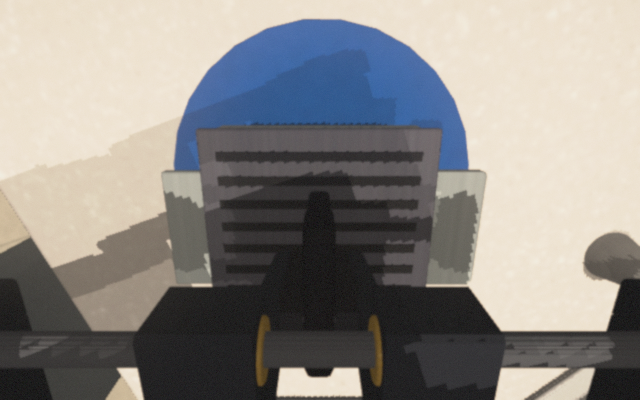

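```bash
python3 -c "
from h import *
from scipy.optimize import least_squares
c=eyes.camera('wrist');im=c['pixels'].astype(int);m=(im[:,:,2]-im[:,:,0]>25)
pts=[]
for v in range(22,165,4):
    x=np.where(m[v,100:550])[0]+100
    pts+= [ray(c,(x[0]-.5,v),4)[:2],ray(c,(x[-1]+.5,v),4)[:2]]
pts=np.array(pts)
r=least_squares(lambda p:np.hypot(*(pts-p[:2]).T)-p[2],[540,135,125],loss='soft_l1');print(r.x,np.abs(r.fun).max())
"
```

```text
[541.88469747 135.60431041 122.96460074] 0.7054380302078584
```

Request:
jog_arm:
  deltas:
    - [1,0.5,1,-5,0,0,0]
    - [1,0,0,-10,0,0,0]
    - [1,0,0,-14,0,0,0]
    - [1,0,0,-14,0,0,0]
    - [1,0,0,-14,0,0,0]
    - [1,0,0,-12,0,0,0]
    - [1,0,0,-9,0,0,0]
    - [1,0,0,-6,0,0,0]
    - [1,0,0,-4,0,0,0]
    - [1,0,0,-2,0,0,0]
    - [1,0,0,-1,0,0,0]
    - [1,0,0,0,0,0,0]
    - [1,0,0,0,0,0,0]

```text
time_s: 13.82
tool_pos: [541.7, 135.5, 76.5]
tcp_rot: [180.0, -0.0, 70.9]
ft_force: [1.2, -0.3, -2.4]
width: 0.134
```

```bash
python3 -c "
from h import *
st(4)
"
```

```text
t 13.9667 P [541.6 135.4  76.5] R [ 1.7996e+02 -2.0000e-02  7.0870e+01] F local [0.5, -0.0, -3.2] T local [-0.05, -0.05, 0.01] w 0.132
```

Request:
jog_arm:
  deltas:
    - [1,0,0,-1.5,0,0,0]
    - [1,0,0,-1.5,0,0,0]
    - [1,0,0,-1,0,0,0]
    - [1,0,0,-1,0,0,0]
    - [1,0,0,-0.7,0,0,0]
    - [1,0,0,-0.6,0,0,0]
    - [1,0,0,-0.5,0,0,0]
    - [1,0,0,0,0,0,0]
    - [1,0,0,0,0,0,0]

```text
time_s: 14.72
tool_pos: [541.2, 135.4, 69.1]
tcp_rot: [-180.0, 0.0, 70.9]
ft_force: [-0.2, 0.2, -2.4]
width: 0.13
```

```bash
python3 -c "
from h import *
st(4)
"
```

```text
t 14.8667 P [541.2 135.4  69.1] R [-179.99    0.     70.86] F local [-0.1, 0.2, -2.8] T local [-0.01, -0.07, -0.01] w 0.132
```

Request:
jog_arm:
  deltas:
    - [1,0,0,-0.3,0,0,0]
    - [1,0,0,-0.3,0,0,0]
    - [1,0,0,0,0,0,0]
    - [1,0,0,0,0,0,0]

```text
time_s: 15.2
tool_pos: [541.3, 135.4, 68.8]
tcp_rot: [-180.0, 0.0, 70.9]
ft_force: [-0.8, -0.5, 0.2]
width: 0.131
```

```bash
python3 -c "
from h import *
st(4)
"
```

```text
t 15.35 P [541.3 135.4  68.7] R [-179.99    0.     70.86] F local [-0.3, -0.9, 0.5] T local [-0.11, 0.1, -0.0] w 0.132
```

Contact at 68.7, as predicted; the mat carries the tray's weight. Release, then retreat straight up.

Request:
jog_arm:
  deltas:
    - [0.65,0,0,0,0,0,0]
    - [0.6,0,0,0,0,0,0]
    - [0.4,0,0,0,0,0,0]
    - [0,0,0,0,0,0,0]
    - [-0.5,0,0,0,0,0,0]
    - [-1,0,0,0,0,0,0]
    - [-1,0,0,0,0,0,0]
    - [-1,0,0,0,0,0,0]
    - [-1,0,0,0,0,0,0]
    - [-1,0,0,0,0,0,0]

```text
time_s: 16.18
tool_pos: [541.2, 135.4, 68.5]
tcp_rot: [-180.0, 0.0, 70.9]
ft_force: [-0.4, 1.0, 0.4]
width: 0.781
```

```bash
python3 -c "
from h import *
st(2)
"
```

```text
t 16.2333 P [541.2 135.4  68.5] R [-1.7998e+02  1.0000e-02  7.0860e+01] F local [-0.6, 1.1, -0.0] T local [-0.0, -0.06, -0.01] w 0.823
```

Request:
jog_arm:
  deltas:
    - [-1,0,0,3,0,0,0]
    - [-1,0,0,8,0,0,0]
    - [-1,0,0,15,0,0,0]
    - [-1,0,0,20,0,0,0]
    - [-1,0,0,25,0,0,0]
    - [-1,0,0,25,0,0,0]
    - [-1,0,0,25,0,0,0]
    - [-1,0,0,25,0,0,0]
    - [-1,0,0,20,0,0,0]
    - [-1,0,0,15,0,0,0]
    - [-1,0,0,8,0,0,0]
    - [-1,0,0,0,0,0,0]
    - [-1,0,0,0,0,0,0]

```text
time_s: 17.32
tool_pos: [541.1, 135.4, 257.5]
tcp_rot: [180.0, -0.0, 70.9]
ft_force: [0.7, -0.1, -0.1]
width: 0.999
```

```bash
python3 -c "
from h import *
st(2)
c=eyes.camera('wrist');save(c,'w10.png')
s=eyes.camera('scene'); save(s,'s10.png',(200,110,360,250),5)
"
```

```text
t 17.3667 P [540.9 135.4 257.1] R [4.000e-02 2.000e-02 7.086e+01] F local [0.4, -0.2, -0.1] T local [-0.01, -0.1, -0.02] w 0.999
```

View pics/s10.png

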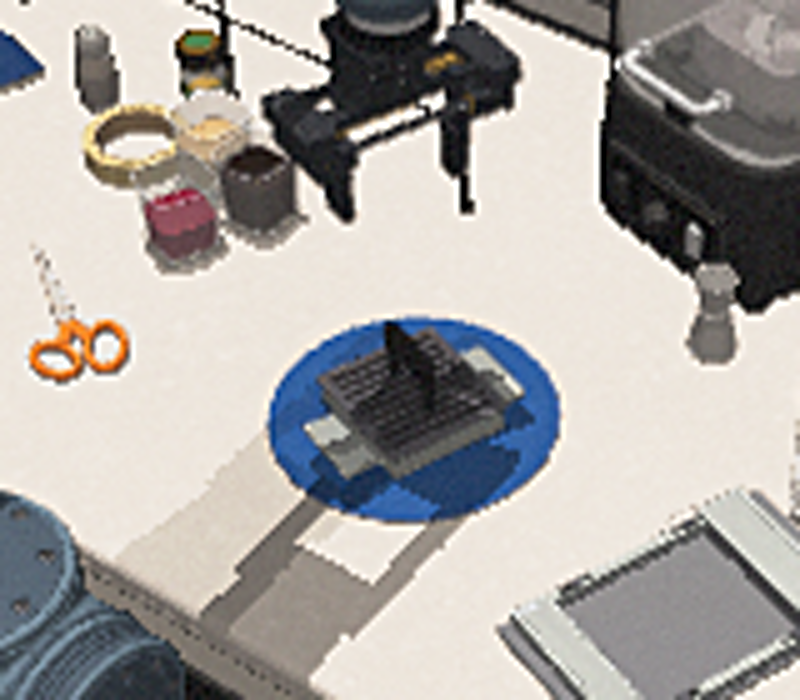

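View pics/w10.png

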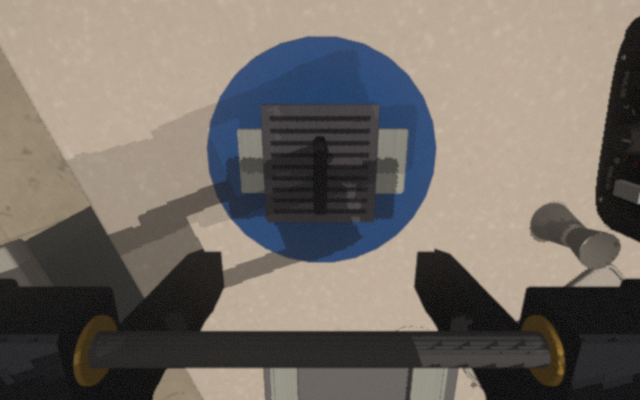

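```bash
python3 -c "
from h import *
c=eyes.camera('wrist')
b=np.mean([ray(c,p,32)[:2] for p in [(262,104),(379,104),(374,221),(267,221)]],0)
m=np.mean([ray(c,p,4)[:2] for p in [(208,150),(436,150),(321,36.5),(321,261.5)]],0)
print(b,m,b-m)
print(manip.finish_job())
"
```

```text
[540.78545069 136.13285238] [543.56630643 140.70680102] [-2.78085574 -4.57394865]
the job is handed in; nothing more can be done
None
```

The drip tray is out of its holder and lying flat near the middle of the blue mat, gripper open and clear. The job is handed in at about 17.4 s on the robot's clock.

- **Unhooking:** I gripped the handle bar with 40 N and pushed the tray back about 7–8 mm until the pad yielded. The pushing force peaked briefly at about 9 N, friction included, which is above the advised 8 N. It then held at about 5 N while I tilted the tray to 0.165 rad, with no sign of catching on the lip.
- **Drawing out:** I drew it forwards about 56 mm with almost no drag. The picture then showed the rear tongue clear of the keeper, so I lifted the tray and levelled it.
- **Setting down:** I felt contact at TCP height 68.7 mm, exactly as predicted, with under 1 N of pressure. I then opened the gripper and rose about 190 mm.

**Last checks:** the pictures show the tray flat with both tongues inside the mat. The wrist force is about zero. The tubs stand as before in the last picture; I took no picture of the cup at the end, but the arm never went near it.

**Where measurements disagreed:** a rough check put the tray about 5 mm off the mat's centre. Against my earlier mat measurements it is 1–5 mm off. I left it there, because the tray sits well inside the 250 mm mat.

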